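# Take a bearing block out of its transit cradle

### The arm

A 6-joint arm with a two-finger parallel gripper is mounted at the origin on the work surface. World frame = base frame: x ahead of the robot, y to its left, z up, the work surface at z = 0. Lengths are in mm, angles in rad, forces in N, time in s.
With the tool pointing down it reaches from about 350 to 875 mm from the base axis. Payload 15.5 kg.
Tool frame: the origin (TCP) lies at the very end of the fingers, on their centre line; the grasp point (between the pads) lies 19 mm behind it; z points along the fingers, y is the line along which they close (so a half turn about z gives the same grasp; the last joint's range is limited). The gripper opens to 85 mm and grips with 20 to 120 N. Pads are 22 mm wide; open, the fingers measure 114 mm over their backs; the gripper's body (76 mm by 85 mm) begins 54 mm behind the grasp point. The pads swing forward as they close: fully open they stand 13 mm farther back than shut.
Start: joints at [-1.333, 0.494, 1.345, -0, 1.302, -0.096], TCP at [204.773, -590.503, 231.277] pointing down, gripper open.
Joint ranges: [-2.91, 2.91], [-0.82, 2.16], [0.22, 2.67], [-1.22, 4.37], [0.12, 2.79], [-3.08, 3.08]. Speed limits (rad/s): [1.89, 1.89, 2.57, 3.01, 3.01, 3.01].

### API

Orientations are given as a unit quaternion [x, y, z, w].
In Python, from rig import ctrl, eyes, order gives the robot as it stands. The module is installed in compiled form; this text tells all that it offers.
- The arm moves only by the tool jog_arm, never from a script. Its argument "targets" is a list of rows, each an object with "slide": the shift along the tool's x, y, z in cm, a list of three; "turn": the turn about the tool's z in degrees. A call has 1 to 12 rows; each row shifts and turns the commanded pose from where the row before left it, along the tool's axes as they then stand; what a row does not reach is not made up. A row lasts 1/10 s, in which the tool goes at most 50 mm and 8.59 degrees, less where a joint would pass 70% of its speed; a pose out of reach is approached as far as the arm can. A call with a gripper value outside its range is refused whole. "fingers" is the opening, from 0 (shut) to 1 (fully open), set as the call begins (left out, the last holds). The fingers move at their own pace and stop on an object; "newtons" is the grip in N (left out, the last holds). Time passes only in rows, so rows that do not move let the fingers close. It gives the time, the measured TCP pose, the force, the opening and the grip force at its end, in the units of the state.
- ctrl.sense(): the state, without advancing time (a new reading comes with each control period).
- eyes.snapshot(name): name is "scene" or "top" or "wrist"; returns the picture (480x640x3 uint8, red, green, blue); there is no depth.
- eyes.camera_params(name): a dict with "camera_matrix" (3x3 intrinsics, pixels), "R" (3x3) and "t" (3): a world point X has camera coordinates R X + t. Camera axes: x right, y down, z forward; pixel columns grow to the right and rows downward; lengths in mm; the calibration is good to about 2 mm. A picture is of the moment at which its call begins: read the wrist's pose just before it. camera_params takes no time and is no camera call; for the wrist camera it gives the pose at the moment of the call.
- order.close_job(): hands the job in; it is judged then, once.
The state is a dict: "time_s": time; "qpos": joint angles; "joint_vel": joint speeds; "effort": joint torques, N m; "eef_pos": TCP position; "orientation": TCP orientation; "ft_force": force on the tool from outside, world axes, zero at the start; "wrist_torque": the same for the moment, N m; "finger_gap": finger opening in mm; "gripper_force": force on a finger pad.
Only numpy, scipy, OpenCV 4.12 (cv2) and the standard library are available. Lean on these libraries where they do the work, as an engineer would, in place of code of your own. Each camera call takes 0.05 s, during which the arm holds its last target. There are 200 camera calls.

### The job

Swing the hold-down bar of the transit cradle up until it stands open, slide the bearing block out from beneath it through the cradle's open end, and set the block down gently (do not drop it), flat and upright, in the empty black bin near it on the bench. Leave the bar standing open and do not disturb the other things on the bench.

Things in the scene. Friction and masses are not known exactly. Their poses are not given: they have to be found in the camera images.
- cradle: Dark steel cradle, fixed; sizes in mm. Origin: centre of underside, own axes, z up. Floor 220 (x) x 110 (y), 10 thick. -x end open, towards the robot; +x end a back stop 40 high. From x=+15 to +100 on each side a rail with inward lip: inner walls y=+-37, lips reach in to y=+-27, lip underside 25 and lip top 32 above cradle underside. No rails in front of x=+15. Bar's hinge post at x=62, y=+78, 50 high
- bar (a joint): Hold-down bar angle, rad (sizes mm): 0 = shut (level across the channel along y), grows as its free end lifts; 1.57 upright, 1.9 open stop, leaning out to +y. Steel, 18 wide (cradle x), 8 thick, free end 186 mm from the hinge, past the -y side. Black grip end 22 wide (x), 14 thick, 40 long, free space under it. Stiff hinge (0.3 N m, 2 N at the grip): stays where left
- bar_hinge (a point): Bar's hinge: axis along cradle x through this point, 40 mm above the cradle's underside, at cradle x=62, y=+80 mm
- bar_grip (a point): Centre of the bar's black grip end, 168 mm from the hinge axis, moves with the bar (shut: cradle x=62, y=-88, z=40 mm). Flat sides face cradle +-x: pinch from above, fingers closing along cradle x
- block: Aluminium block, 0.55 kg, sizes mm. Origin: underside centre, axes as cradle's, starts at cradle x=40 mm. Flange 110 (x) x 70 x 12, under the lips. Tall part x=-55..+5, 40 wide (y), 70 high, bore on -x face: grip across y near x=-12 (mass centre). Behind it low tail 25 high, end step x=39..55, 45 high; shut bar lies in the gap between. Bar up: slides only to cradle -x, clear of lips after 80 mm
- bin: Empty black open parts bin, fixed. Origin: centre of its underside; 230 (x) x 150 (y) mm outside, walls 4 mm, sides and back 75 mm high, front (-x) wall and front 64 mm of the sides 45 mm high
- bin_in (a point): Centre of the bin's inner floor, 5 mm above its underside
- pulley: Bystander: small toothed steel pulley lying flat, 70 mm across, 40 mm high. Origin: centre of its underside
- wheel: Bystander: large toothed steel wheel lying flat, 110 mm across, 42 mm high. Origin: centre of its underside
- short_block: Bystander: a shorter aluminium bearing block, 75 x 70 mm base, 70 mm high, with no tail, standing loose. Origin: centre of its underside
- tape: Bystander: roll of tape, 100 mm across, 48 mm high. Origin: centre of its underside
- can: Bystander: spray can 60 mm across, 170 mm tall. Origin: centre of its underside
- wrench: Bystander: steel wrench 190 mm long
Mind the look-alikes: they are no part of the job. What is shaped like the block but orange is not meant.

How it is judged (in metres and radians):
On the way, in this order (a step that is already met when the one before it is completed fails the run):
1. the bar stands open with the block still home in the cradle (value of joint bar above 1.3 rad and x of block in the frame of cradle above 0.02 m and z of block in the frame of cradle below 0.016 m), for 0.2 s.
2. the block has been slid along the cradle's floor towards the open end (x of block in the frame of cradle below -0.025 m and z of block in the frame of cradle below 0.018 m and y of block in the frame of cradle between -0.02 and 0.02 m), for 0.02 s.
At the end, for the whole second after the job is handed in: The block lies flat and upright on the bin's floor (within 8 mm of the floor and 0.1 rad of upright), inside the bin's walls, released and at rest, and the bar still stands open (more than 1.3 rad) (value of joint bar above 1.3 rad and z of block in the frame of bin_in between -0.005 and 0.008 m and x of block in the frame of bin_in between -0.09 and 0.09 m and y of block in the frame of bin_in between -0.055 and 0.055 m and angle between block's own z axis and vertical below 0.1 rad and linear speed of block below 0.02 m/s and angular speed of block below 0.1 rad/s); the robot touches nothing.
It fails at once if the block is dropped or thrown into the bin (it comes within 30 mm of the bin's floor at over 0.5 m/s, as after a fall of more than about 13 mm) (z of block in the frame of bin_in below 0.03 m and horizontal distance between block and bin_in below 0.12 m and linear speed of block above 0.5 m/s).
It fails at once if another thing on the bench is displaced by more than 30 mm (distance of any of pulley, wheel, short_block, tape, can, wrench from where it was at the start of the episode above 0.03 m).
It also fails if it takes over 61 s, if anything falls off the work surface, if the arm or the gripper's body presses on something with over 40 N, if the wrist force passes 120 N, or if a joint passes its speed limit or range.

## Working session

There is one attempt and no reset: what is moved stays moved. The work goes in short steps, Python scripts to look and compute and a tool call to move; the robot and the scene stay as the last step left them, time stands still between calls to the robot, and variables do not carry over. Pictures are saved under pics/ and viewed, at most 10 in all, crops included, and the job is handed in when it is done.

Besides the shell and the picture viewer there is one more tool, called in YAML: its name, and indented under it one key for each argument. jog_arm: Moves the arm, as the interface text tells. Its arguments: {"type":"object","properties":{"targets":{"type":"array"},"fingers":{"type":"number"},"newtons":{"type":"number"}},"required":["targets"]}

```bash
mkdir -p pics
python3 - <<'E'
from rig import ctrl,eyes
import cv2,numpy as np
s=ctrl.sense();print(s)
for n in ("scene","top"):
    p=eyes.camera_params(n);print(n,{k:np.round(v,3).tolist() for k,v in p.items()})
    cv2.imwrite(f"pics/{n}0.png",eyes.snapshot(n)[:,:,::-1])
E
```

```text
{'time_s': 0.0, 'qpos': array([-1.33245664e+00,  4.94154288e-01,  1.34614922e+00,  9.85292505e-06,
        1.30247557e+00, -9.54903137e-02]), 'joint_vel': array([-1.08316254e-03,  6.60596872e-04, -6.48818394e-04, -1.90495501e-05,
        1.87495654e-03, -3.04316356e-04]), 'effort': array([-3.62128274e-03, -8.82173395e+01, -3.83877289e+01, -4.94917331e-04,
        1.01442263e-02, -1.97316659e-06]), 'eef_pos': array([ 204.71623193, -590.14036294,  230.71208552]), 'orientation': array([ 9.86102048e-01,  1.66139698e-01, -3.75964167e-05, -5.92034939e-04]), 'ft_force': array([-0.31339503,  0.43898422, -0.50122937]), 'wrist_torque': array([-0.03613531, -0.04334688, -0.07868326]), 'gripper_force': 0.0, 'finger_gap': 85.39337585717455}
scene {'camera_matrix': [[552.029, 0.0, 315.084], [0.0, 552.029, 234.991], [0.0, 0.0, 1.0]], 'R': [[0.144, 0.99, -0.002], [0.694, -0.102, -0.713], [-0.706, 0.102, -0.701]], 't': [-41.056, -304.08, 1882.569]}
top {'camera_matrix': [[599.565, 0.0, 321.01], [0.0, 599.565, 230.727], [0.0, 0.0, 1.0]], 'R': [[-0.015, -1.0, -0.01], [-0.998, 0.015, -0.06], [0.06, 0.009, -0.998]], 't': [-3.133, 496.244, 1412.619]}
```

View pics/top0.png

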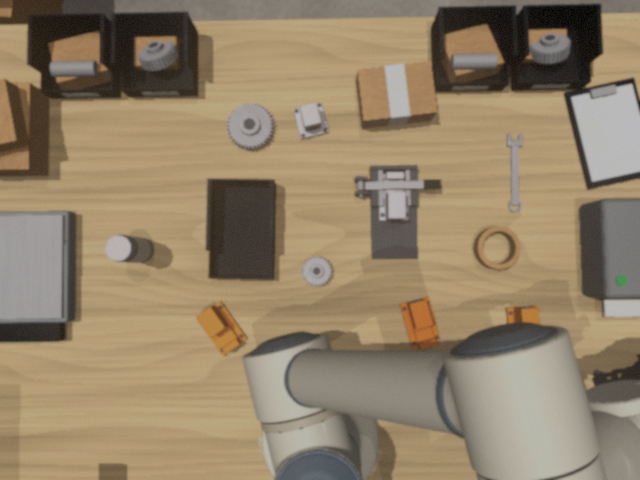

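View pics/scene0.png

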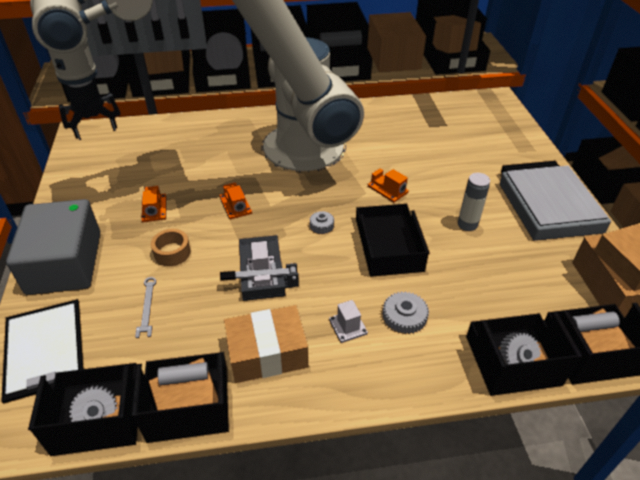

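Candidates (top view): aluminium block in the cradle (397,200), the short aluminium block without a tail (311,120), and orange look-alikes (221,327), (420,322) and (523,316). I choose the one in the cradle under the bar. The empty black bin is at (242,230). The bar's grip end is at about (433,184), with the hinge at (362,186).

```bash
cat > h.py <<'E'
import numpy as np,cv2
from rig import ctrl,eyes
from scipy.spatial.transform import Rotation as Ro
def ray(p,uv,z):
    K,R,t=[np.asarray(p[k],float) for k in("camera_matrix","R","t")]
    d=R.T@np.linalg.solve(K,[uv[0],uv[1],1.]);c=-R.T@t
    return c+d*(z-c[2])/d[2]
def proj(p,X):
    K,R,t=[np.asarray(p[k],float) for k in("camera_matrix","R","t")]
    q=K@(R@np.asarray(X,float)+t);return q[:2]/q[2]
E
python3 - <<'E'
from h import *
p=eyes.camera_params("top");im=cv2.imread("pics/top0.png");h=cv2.cvtColor(im,cv2.COLOR_BGR2HSV)
def blob(m,x0,y0,x1,y1):
    k=np.zeros_like(m);k[y0:y1,x0:x1]=m[y0:y1,x0:x1]
    c,_=cv2.findContours(k,cv2.RETR_EXTERNAL,cv2.CHAIN_APPROX_NONE)
    return max(c,key=cv2.contourArea)
m=((h[...,1]<70)&(h[...,2]<110)).astype(np.uint8)
c=blob(m,365,205,425,270);b=cv2.boxPoints(cv2.minAreaRect(c));print("cradle front",b.round(1).tolist())
for q in b:print(ray(p,q,10).round(0))
m2=((h[...,2]<75)).astype(np.uint8)
c=blob(m2,195,165,290,290);b=cv2.boxPoints(cv2.minAreaRect(c));print("bin",b.round(1).tolist())
for q in b:print(ray(p,q,75).round(0),ray(p,q,45).round(0))
for n,uv in(("pulley",(317,271)),("wheel",(250,126)),("short",(311,120)),("tape",(497,248)),("can",(120,248)),("wr",(515,172))):print(n,ray(p,uv,40).round(0))
print("grip",ray(p,(433,184),45),"hinge",ray(p,(362,186),45))
a=cv2.resize(im[150:300,190:450],None,fx=3,fy=3,interpolation=cv2.INTER_CUBIC);cv2.imwrite("pics/crop.png",a)
E
```

```text
cradle front [[371.0, 205.0], [417.0, 205.0], [417.0, 258.0], [371.0, 258.0]]
[ 556. -131.   10.]
[ 555. -241.   10.]
[ 428. -238.   10.]
[ 430. -129.   10.]
bin [[206.5, 277.3999938964844], [208.10000610351562, 179.5], [275.20001220703125, 180.60000610351562], [273.6000061035156, 278.5]]
[390. 251.  75.] [390. 257.  45.]
[614. 246.  75.] [619. 252.  45.]
[609.  92.  75.] [614.  95.  45.]
[385.  98.  75.] [385. 101.  45.]
pulley [401.  -0.  40.]
wheel [746. 154.  40.]
short [757.   9.  40.]
tape [ 448. -420.   40.]
can [461. 461.  40.]
wr [ 626. -468.   40.]
grip [ 599.6972296  -274.27235514   45.        ] hinge [ 597.67155028 -108.34967761   45.        ]
```

View pics/crop.png

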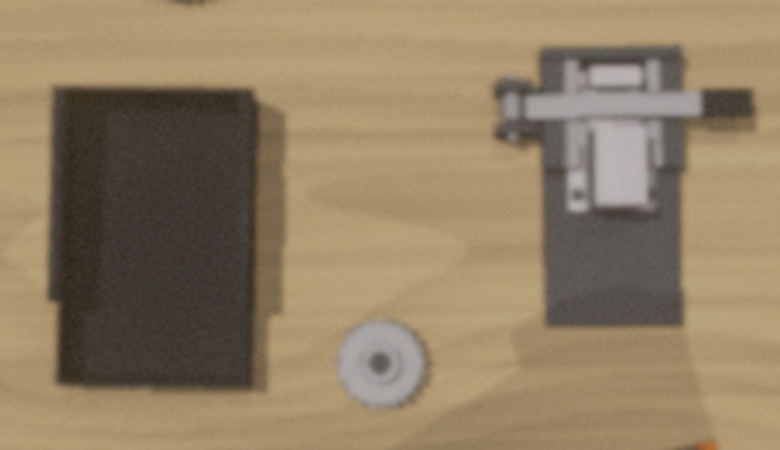

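The crop confirms it: aluminium block with tail and end step, with the shut bar lying in the gap at crop (610,105) and the black grip at (727,103). The cradle is close to world-aligned, with its centre at about (539,-184). Next I'll turn the hand and go above the grip.

jog_arm:
  targets:
    - {"slide": [0,0,0],"turn": -7.87}
    - {"slide": [0,0,0],"turn": -7.87}
    - {"slide": [0,0,0],"turn": -7.87}
    - {"slide": [0,0,0],"turn": -7.87}
    - {"slide": [0,0,0],"turn": -7.87}
    - {"slide": [0,0,0],"turn": -7.87}
    - {"slide": [0,0,0],"turn": -7.87}
    - {"slide": [0,0,0],"turn": -7.87}
    - {"slide": [0,0,0],"turn": -7.87}
    - {"slide": [0,0,0],"turn": 0}
  fingers: 1

```text
time_s: 1.1
eef_pos: [204.7, -590.3, 231.0]
orientation: [0.706, 0.708, 0.0, -0.0]
ft_force: [-1.1, 0.2, 0.0]
finger_gap: 85.5
gripper_force: 0.0
```

jog_arm:
  targets:
    - {"slide": [2.65,3.3,0],"turn": 0}
    - {"slide": [2.65,3.3,0],"turn": 0}
    - {"slide": [2.65,3.3,0],"turn": 0}
    - {"slide": [2.65,3.3,0],"turn": 0}
    - {"slide": [2.65,3.3,0],"turn": 0}
    - {"slide": [2.65,3.3,0],"turn": 0}
    - {"slide": [2.65,3.3,0],"turn": 0}
    - {"slide": [2.65,3.3,0],"turn": 0}
    - {"slide": [2.65,3.3,0],"turn": 0}
    - {"slide": [2.65,3.3,0],"turn": 0}
    - {"slide": [2.65,3.3,0],"turn": 0}
    - {"slide": [2.65,3.3,0],"turn": 0}

```text
time_s: 2.3
eef_pos: [602.2, -271.4, 231.1]
orientation: [0.709, 0.705, -0.0, -0.0]
ft_force: [0.3, -0.4, 0.8]
finger_gap: 85.2
gripper_force: 0.0
```

Run:
```python
from h import *
s=ctrl.sense();print(s['time_s'],s['eef_pos'].round(1),Ro.from_quat(s['orientation']).as_matrix().round(3).tolist())
p=eyes.camera_params("wrist");im=eyes.snapshot("wrist")[:,:,::-1]
print({k:np.round(v,3).tolist() for k,v in p.items()})
np.save("w1.npy",p,allow_pickle=True);cv2.imwrite("pics/w1.png",im)
```

```text
2.3 [ 602.2 -271.4  231.1] [[0.006, 1.0, -0.0], [1.0, -0.006, 0.0], [0.0, -0.0, -1.0]]
{'camera_matrix': [[368.933, 0.0, 320.605], [0.0, 368.933, 238.18], [0.0, 0.0, 1.0]], 'R': [[1.0, -0.007, 0.0], [-0.007, -0.961, 0.278], [-0.002, -0.278, -0.961]], 't': [-604.318, -292.747, 304.819]}
```

View pics/w1.png

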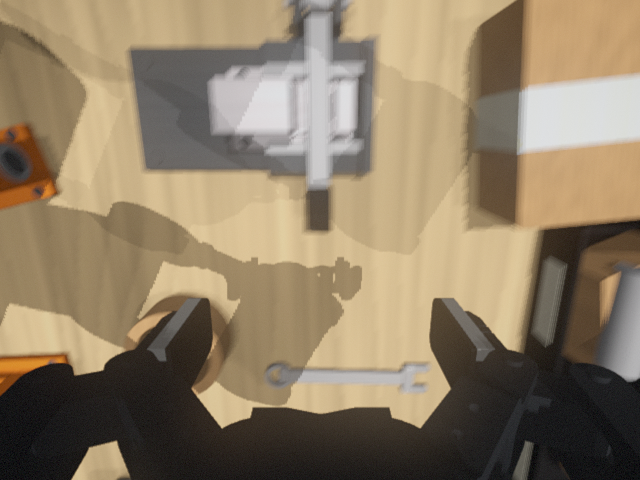

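The wrist view shows the grip end at (306..330, 186..230), the bar running up to (318,10), and the cradle front edge from (131,50) to (146,171).

Run:
```python
from h import *
p=np.load("w1.npy",allow_pickle=True).item()
for n,uv,z in(("grip top far",(318,230),47),("grip near",(318,186),47),("bar hinge end",(318,15),44),("front L",(131,50),10),("front R",(146,171),10),("back L",(377,38),40),("back R",(371,175),40),("tall front top L",(209,82),80),("tall front top R",(212,134),80)):
    print(n,ray(p,uv,z).round(1))
```

```text
grip top far [ 599.8 -287.8   47. ]
grip near [ 600.2 -247.4   47. ]
bar hinge end [ 601.4 -112.2   44. ]
front L [ 433.6 -129.6   10. ]
front R [ 432.1 -236.8   10. ]
back L [ 649.4 -128.1   40. ]
back R [ 647.9 -238.9   40. ]
tall front top L [ 520.5 -165.2   80. ]
tall front top R [ 519.5 -202.2   80. ]
```

jog_arm:
  targets:
    - {"slide": [0.2,-0.2,3.5],"turn": 0}
    - {"slide": [0,0,3.5],"turn": 0}
    - {"slide": [0,0,3.5],"turn": 0}
    - {"slide": [0,0,3.5],"turn": 0}
    - {"slide": [0,0,3],"turn": 0}
    - {"slide": [0,0,2.2],"turn": 0}
    - {"slide": [0,0,1.5],"turn": 0}
    - {"slide": [0,0,0],"turn": 0}
    - {"slide": [0,0,0],"turn": 0}

```text
time_s: 3.25
eef_pos: [599.3, -271.0, 24.9]
orientation: [0.708, 0.706, 0.0, 0.0]
ft_force: [0.0, 0.5, -0.5]
finger_gap: 85.3
gripper_force: 0.0
```

jog_arm:
  targets:
    - {"slide": [0,0,0],"turn": 0}
    - {"slide": [0,0,0],"turn": 0}
    - {"slide": [0,0,0],"turn": 0}
    - {"slide": [0,0,0],"turn": 0}
    - {"slide": [0,0,0],"turn": 0}
    - {"slide": [0,0,0],"turn": 0}
    - {"slide": [0,0,0],"turn": 0}
    - {"slide": [0,0,0],"turn": 0}
    - {"slide": [0,0,0],"turn": 0}
    - {"slide": [0,0,0],"turn": 0}
  fingers: 0
  newtons: 30

```text
time_s: 4.25
eef_pos: [597.7, -270.9, 24.1]
orientation: [0.707, 0.707, -0.001, -0.001]
ft_force: [-7.8, -3.5, 1.6]
finger_gap: 21.2
gripper_force: 36.2
```

jog_arm:
  targets:
    - {"slide": [0.19,0,-2.51],"turn": 0}
    - {"slide": [0.56,0,-2.45],"turn": 0}
    - {"slide": [0.92,0,-2.35],"turn": 0}
    - {"slide": [1.26,0,-2.18],"turn": 0}
    - {"slide": [1.58,0,-1.96],"turn": 0}
    - {"slide": [0,0,0],"turn": 0}

```text
time_s: 4.85
eef_pos: [597.8, -223.5, 140.3]
orientation: [0.707, 0.707, -0.0, -0.001]
ft_force: [-9.6, 1.4, 1.8]
finger_gap: 21.6
gripper_force: 38.2
```

jog_arm:
  targets:
    - {"slide": [1.85,0,-1.71],"turn": 0}
    - {"slide": [2.08,0,-1.41],"turn": 0}
    - {"slide": [2.27,0,-1.09],"turn": 0}
    - {"slide": [2.41,0,-0.73],"turn": 0}
    - {"slide": [2.49,0,-0.37],"turn": 0}
    - {"slide": [2.52,0,0.01],"turn": 0}
    - {"slide": [1.8,0,0.25],"turn": 0}
    - {"slide": [0,0,0],"turn": 0}
    - {"slide": [0,0,0],"turn": 0}

```text
time_s: 5.75
eef_pos: [597.9, -70.1, 189.5]
orientation: [0.707, 0.707, -0.0, -0.001]
ft_force: [-8.4, 4.3, 5.0]
finger_gap: 21.5
gripper_force: 35.9
```

Run:
```python
from h import *
print(ctrl.sense()['ft_force'])
im=eyes.snapshot("scene")[:,:,::-1]
cv2.imwrite("pics/s2.png",cv2.resize(im[60:360,160:460],None,fx=2,fy=2,interpolation=cv2.INTER_CUBIC))
```

```text
[-8.40119325  4.30074643  4.99714854]
```

View pics/s2.png

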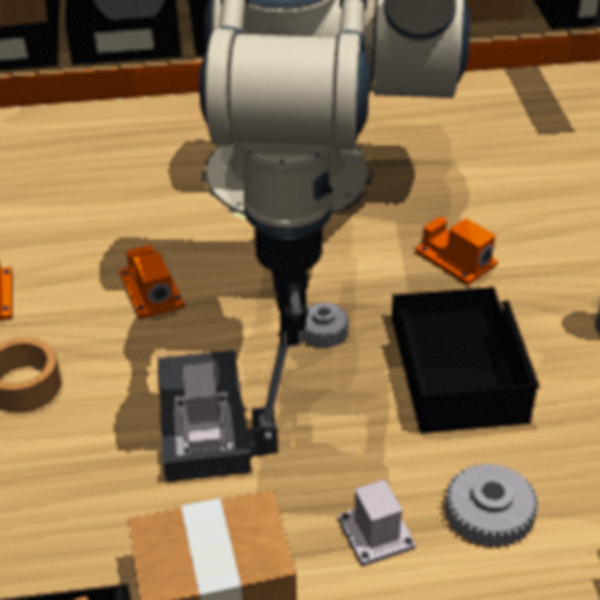

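The bar stands open, leaning out at about 1.75 rad (crop (265,430) to (292,330)), with the block home. Next I'll release, rise and go above the block.

jog_arm:
  targets:
    - {"slide": [0,0,0],"turn": 0}
    - {"slide": [0,0,0],"turn": 0}
    - {"slide": [0,0,0],"turn": 0}
    - {"slide": [0,0,0],"turn": 0}
    - {"slide": [0,0,0],"turn": 0}
    - {"slide": [0,0,0],"turn": 0}
    - {"slide": [0,0,-2.5],"turn": 0}
    - {"slide": [0,0,-2.5],"turn": 0}
    - {"slide": [0,0,-3],"turn": 0}
  fingers: 1

```text
time_s: 6.7
eef_pos: [598.7, -71.4, 269.6]
orientation: [0.707, 0.707, -0.0, -0.001]
ft_force: [0.9, -0.1, -0.2]
finger_gap: 85.4
gripper_force: 0.0
```

jog_arm:
  targets:
    - {"slide": [-3.8,-1,0],"turn": 0}
    - {"slide": [-3.8,-1,0],"turn": 0}
    - {"slide": [-3.8,-1,0],"turn": 8.25}
    - {"slide": [0,0,0],"turn": 8.25}
    - {"slide": [0,0,0],"turn": 8.25}
    - {"slide": [0,0,0],"turn": 8.25}
    - {"slide": [0,0,0],"turn": 8.25}
    - {"slide": [0,0,0],"turn": 8.25}
    - {"slide": [0,0,0],"turn": 8.25}
    - {"slide": [0,0,0],"turn": 8.25}
    - {"slide": [0,0,0],"turn": 8.25}
    - {"slide": [0,0,0],"turn": 8.25}

```text
time_s: 7.9
eef_pos: [569.1, -185.5, 269.2]
orientation: [0.998, 0.062, -0.0, -0.0]
ft_force: [-0.1, -0.4, 0.6]
finger_gap: 85.2
gripper_force: 0.0
```

jog_arm:
  targets:
    - {"slide": [0,0,0],"turn": 8}
    - {"slide": [0,0,0],"turn": 0}
    - {"slide": [0,0,0],"turn": 0}

```text
time_s: 8.2
eef_pos: [569.1, -185.5, 269.3]
orientation: [1.0, -0.003, -0.0, -0.0]
ft_force: [0.7, 0.1, -0.9]
finger_gap: 85.4
gripper_force: 0.0
```

Run:
```python
from h import *
s=ctrl.sense();print(s['time_s'],s['eef_pos'].round(1),Ro.from_quat(s['orientation']).as_matrix().round(3).tolist())
p=eyes.camera_params("wrist");im=eyes.snapshot("wrist")[:,:,::-1]
np.save("w2.npy",p,allow_pickle=True);cv2.imwrite("pics/w2.png",im)
```

```text
8.2 [ 569.1 -185.5  269.3] [[1.0, -0.005, -0.0], [-0.005, -1.0, 0.0], [-0.0, -0.0, -1.0]]
```

View pics/w2.png

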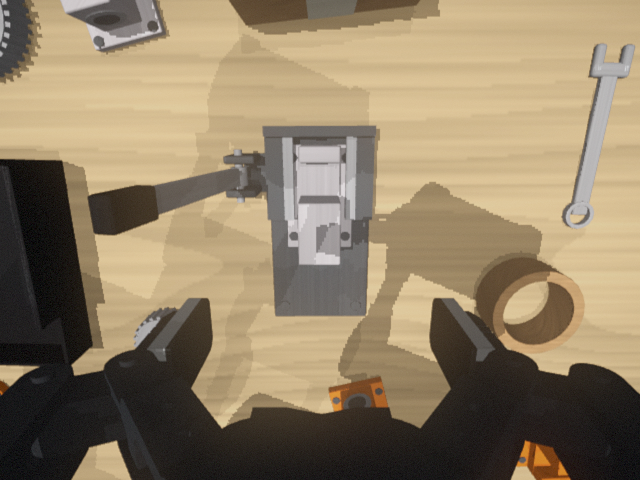

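The wrist view shows the bar open on the left. The block's tall-part top spans (299..341, 197..264), the cradle front corners are (275,315) and (367,315), and the bin's right wall is at far left.

Run:
```python
from h import *
p=np.load("w2.npy",allow_pickle=True).item()
for n,uv,z in(("tall back L",(301,197),80),("tall back R",(340,197),80),("tall front L",(299,264),80),("tall front R",(341,264),80),("cr fL",(275,315),10),("cr fR",(367,315),10),("cr bL",(264,128),40),("cr bR",(376,128),40),("bin R back",(63,161),75),("bin step R",(90,345),45),("rail lipL",(282,137),32),("rail R",(355,137),32)):
    print(n,ray(p,uv,z).round(1))
```

```text
tall back L [ 583.1 -168.    80. ]
tall back R [ 582.8 -203.4   80. ]
tall front L [ 518.6 -164.7   80. ]
tall front R [ 518.2 -204.9   80. ]
cr fL [ 428.2 -130.    10. ]
cr fR [ 427.3 -240.9   10. ]
cr bL [ 643.9 -131.6   40. ]
cr bR [ 643.1 -239.9   40. ]
bin R back [616.3  44.7  75. ]
bin step R [410.9  75.1  45. ]
rail lipL [ 635.3 -147.9   32. ]
rail R [ 634.8 -220.5   32. ]
```

jog_arm:
  targets:
    - {"slide": [-0.5,0,3.5],"turn": 0}
    - {"slide": [0,0,4],"turn": 0}
    - {"slide": [0,0,4],"turn": 0}
    - {"slide": [0,0,4],"turn": 0}
    - {"slide": [0,0,3.3],"turn": 0}
    - {"slide": [0,0,2.4],"turn": 0}
    - {"slide": [0,0,1.7],"turn": 0}
    - {"slide": [0,0,0],"turn": 0}
    - {"slide": [0,0,0],"turn": 0}

```text
time_s: 9.15
eef_pos: [564.3, -185.5, 40.6]
orientation: [1.0, -0.004, -0.0, -0.0]
ft_force: [0.2, -0.2, -0.2]
finger_gap: 85.4
gripper_force: 0.0
```

jog_arm:
  targets:
    - {"slide": [0,0,0],"turn": 0}
    - {"slide": [0,0,0],"turn": 0}
    - {"slide": [0,0,0],"turn": 0}
    - {"slide": [0,0,0],"turn": 0}
    - {"slide": [0,0,0],"turn": 0}
    - {"slide": [0,0,0],"turn": 0}
    - {"slide": [0,0,0],"turn": 0}
    - {"slide": [0,0,0],"turn": 0}
  fingers: 0
  newtons: 40

```text
time_s: 9.95
eef_pos: [564.5, -185.5, 41.1]
orientation: [1.0, -0.005, 0.001, 0.0]
ft_force: [-1.3, 1.3, 7.8]
finger_gap: 40.2
gripper_force: 40.9
```

jog_arm:
  targets:
    - {"slide": [0,0,0],"turn": 0}
    - {"slide": [0,0,0],"turn": 0}
    - {"slide": [-0.5,0,0],"turn": 0}
    - {"slide": [-1,0,0],"turn": 0}
    - {"slide": [-1,0,0],"turn": 0}
    - {"slide": [-1,0,0],"turn": 0}
    - {"slide": [-1,0,0],"turn": 0}
    - {"slide": [-1,0,0],"turn": 0}
  newtons: 70

```text
time_s: 10.75
eef_pos: [510.3, -185.6, 41.2]
orientation: [1.0, -0.005, 0.002, 0.001]
ft_force: [5.1, -0.4, 5.6]
finger_gap: 39.0
gripper_force: 71.3
```

jog_arm:
  targets:
    - {"slide": [-1,0,0],"turn": 0}
    - {"slide": [-1,0,0],"turn": 0}
    - {"slide": [-1,0,0],"turn": 0}
    - {"slide": [-1,0,0],"turn": 0}
    - {"slide": [-0.5,0,0],"turn": 0}
    - {"slide": [0,0,0],"turn": 0}

```text
time_s: 11.35
eef_pos: [464.5, -185.2, 41.2]
orientation: [1.0, -0.005, 0.001, 0.001]
ft_force: [-2.0, -4.0, 12.9]
finger_gap: 39.1
gripper_force: 72.1
```

Run:
```python
from h import *
a=eyes.snapshot("scene")[:,:,::-1][140:320,200:440];b=eyes.snapshot("wrist")[:,:,::-1]
cv2.imwrite("pics/s3.png",np.hstack([cv2.resize(a,(400,300)),cv2.resize(b,(400,300))]))
```

```text
(no output)
```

View pics/s3.png

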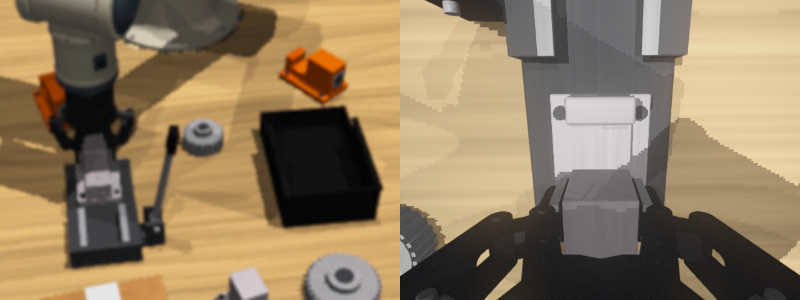

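The block is out of the rails, with its tail clear (wrist half: tail at (600,110), rails ending at (540,60)), held across the tall part, and the bar is still open. Next I'll lift.

jog_arm:
  targets:
    - {"slide": [0,0,-0.8],"turn": 0}
    - {"slide": [0,0,-1.5],"turn": 0}
    - {"slide": [0,0,-2.5],"turn": 0}
    - {"slide": [0,0,-3],"turn": 0}
    - {"slide": [0,0,-3],"turn": 0}
    - {"slide": [0,0,-3],"turn": 0}
    - {"slide": [0,0,-1.5],"turn": 0}
    - {"slide": [0,0,0],"turn": 0}

```text
time_s: 12.25
eef_pos: [464.7, -184.8, 195.4]
orientation: [1.0, -0.005, 0.002, 0.001]
ft_force: [0.0, 0.1, -6.5]
finger_gap: 38.9
gripper_force: 72.0
```

jog_arm:
  targets:
    - {"slide": [0,-1.5,0],"turn": 0}
    - {"slide": [0,-3,0],"turn": 0}
    - {"slide": [0,-3.5,0],"turn": 0}
    - {"slide": [0,-3.5,0],"turn": 0}
    - {"slide": [0.3,-3.5,0],"turn": 0}
    - {"slide": [0.3,-3.5,0],"turn": 0}
    - {"slide": [0.3,-3.5,0],"turn": 0}
    - {"slide": [0.4,-3.5,0],"turn": 0}
    - {"slide": [0.4,-3.5,0],"turn": 0}
    - {"slide": [0.4,-3.3,0],"turn": 0}
    - {"slide": [0.3,-2.3,0],"turn": 0}
    - {"slide": [0,-1,0],"turn": 0}

```text
time_s: 13.45
eef_pos: [490.4, 173.5, 191.9]
orientation: [1.0, -0.004, -0.001, 0.0]
ft_force: [-0.5, -0.0, -6.0]
finger_gap: 39.3
gripper_force: 72.1
```

Run:
```python
from h import *
s=ctrl.sense();print(s['time_s'],s['eef_pos'].round(1),s['orientation'].round(3),s['ft_force'].round(1),s['finger_gap'])
a=eyes.snapshot("scene")[:,:,::-1][100:340,220:500];b=eyes.snapshot("wrist")[:,:,::-1]
cv2.imwrite("pics/s4.png",np.hstack([cv2.resize(a,(350,300)),cv2.resize(b,(400,300))]))
```

```text
13.45 [490.4 173.5 191.9] [ 1.    -0.004 -0.001  0.   ] [-0.5 -0.  -6. ] 39.29402153651603
```

View pics/s4.png

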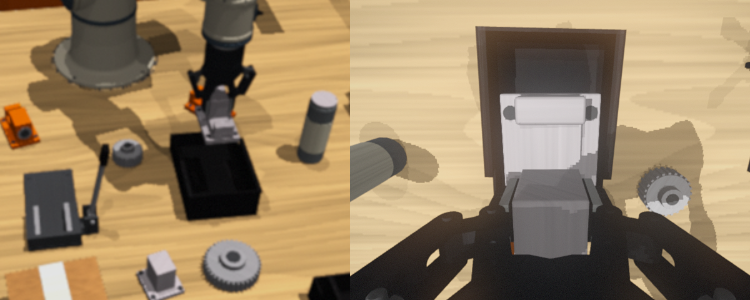

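Run:
```python
from h import *
p=eyes.camera_params("wrist")
for u,v,z in((126,27,75),(276,29,75),(134,176,45)):print(ray(p,(u*1.6,v*1.6),z).round(0))
```

```text
[616. 247.  75.]
[612.  94.  75.]
[440. 263.  45.]
```

jog_arm:
  targets:
    - {"slide": [-0.2,0,1.5],"turn": 0}
    - {"slide": [0,0,2.5],"turn": 0}
    - {"slide": [0,0,2.5],"turn": 0}
    - {"slide": [0,0,2.5],"turn": 0}
    - {"slide": [0,0,2],"turn": 0}
    - {"slide": [0,0,1.5],"turn": 0}
    - {"slide": [0,0,1],"turn": 0}
    - {"slide": [0,0,0.8],"turn": 0}
    - {"slide": [0,0,0],"turn": 0}
    - {"slide": [0,0,0],"turn": 0}

```text
time_s: 14.55
eef_pos: [489.6, 171.2, 50.6]
orientation: [1.0, -0.005, 0.0, -0.0]
ft_force: [0.3, -0.6, -5.1]
finger_gap: 39.1
gripper_force: 72.2
```

Bin centre is at about (500,171), so the placing is good. Now easing down to contact.

jog_arm:
  targets:
    - {"slide": [0,0,0.4],"turn": 0}
    - {"slide": [0,0,0.4],"turn": 0}
    - {"slide": [0,0,0.3],"turn": 0}
    - {"slide": [0,0,0.2],"turn": 0}
    - {"slide": [0,0,0],"turn": 0}
    - {"slide": [0,0,0],"turn": 0}

```text
time_s: 15.15
eef_pos: [489.5, 171.3, 37.3]
orientation: [1.0, -0.005, -0.0, 0.0]
ft_force: [-0.7, 0.2, -4.3]
finger_gap: 39.3
gripper_force: 72.2
```

jog_arm:
  targets:
    - {"slide": [0,0,0.1],"turn": 0}
    - {"slide": [0,0,0],"turn": 0}
    - {"slide": [0,0,0],"turn": 0}

```text
time_s: 15.45
eef_pos: [489.5, 171.3, 36.3]
orientation: [1.0, -0.005, 0.0, 0.0]
ft_force: [-0.8, -0.6, -4.6]
finger_gap: 39.3
gripper_force: 72.2
```

jog_arm:
  targets:
    - {"slide": [0,0,0.1],"turn": 0}
    - {"slide": [0,0,0],"turn": 0}
    - {"slide": [0,0,0],"turn": 0}

```text
time_s: 15.75
eef_pos: [489.6, 171.3, 36.2]
orientation: [1.0, -0.005, 0.0, -0.0]
ft_force: [-4.4, -0.8, 17.3]
finger_gap: 39.6
gripper_force: 74.7
```

The block is on the floor. Next I'll release it and rise.

jog_arm:
  targets:
    - {"slide": [0,0,0],"turn": 0}
    - {"slide": [0,0,0],"turn": 0}
    - {"slide": [0,0,0],"turn": 0}
    - {"slide": [0,0,0],"turn": 0}
    - {"slide": [0,0,0],"turn": 0}
    - {"slide": [0,0,0],"turn": 0}
    - {"slide": [0,0,-1],"turn": 0}
    - {"slide": [0,0,-2],"turn": 0}
    - {"slide": [0,0,-3],"turn": 0}
    - {"slide": [0,0,-4],"turn": 0}
    - {"slide": [0,0,-4],"turn": 0}
    - {"slide": [0,0,-4],"turn": 0}
  fingers: 0.75

```text
time_s: 16.95
eef_pos: [489.0, 171.2, 217.7]
orientation: [1.0, -0.005, 0.0, -0.0]
ft_force: [0.6, -0.4, -1.1]
finger_gap: 64.3
gripper_force: 0.0
```

Run:
```python
from h import *
s=ctrl.sense();print(s['time_s'],s['eef_pos'].round(1),s['ft_force'].round(1),s['finger_gap'])
a=eyes.snapshot("scene")[:,:,::-1][100:340,220:500];b=eyes.snapshot("wrist")[:,:,::-1]
cv2.imwrite("pics/s5.png",np.hstack([cv2.resize(a,(350,300)),cv2.resize(b,(400,300))]))
```

```text
16.95 [489.  171.2 217.7] [ 0.6 -0.4 -1.1] 64.25486312904009
```

View pics/s5.png

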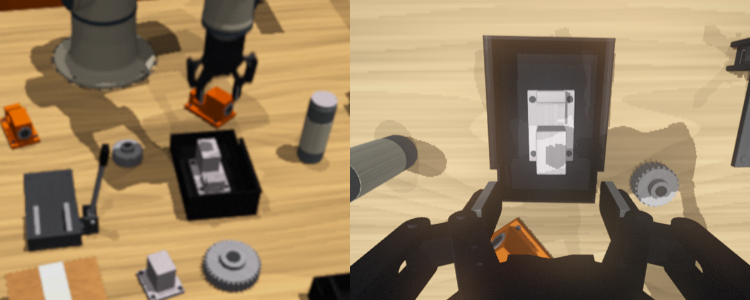

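The block stands flat and upright near the middle of the bin (wrist half (550,130)), the bar is still open (scene half (100,180)), the bystanders are in place and the hand is clear.

```bash
python3 -c "
from rig import order
print(order.close_job())"
```

```text
the job is handed in; nothing more can be done
None
```

The bar stands open, the bearing block sits flat and upright in the bin, and the job was handed in at about 17 s; the system returned no verdict on whether it passed.

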